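# Find the tin that rattles

## Robot

A 6-joint arm with a two-finger parallel gripper is mounted at the origin on a cart in front of the work surface, level with it; the furniture and walls round the work are solid. World frame = base frame: x ahead of the robot, y to its left, z up, the work surface at z = 0. Lengths are in m, angles in rad, forces in N, time in s.
With the tool pointing down it reaches from about 0.275 to 0.875 m from the base axis. Payload 12.5 kg.
Tool frame: the origin (TCP) lies on the centre line of the jaws, within the pads' length; the fingertips stand r.finger_overhang ahead of it and the grasp point (between the pads) lies 3 mm ahead of it (r.finger_overhang is the distance from the TCP to the fingertips, in m); z points along the fingers, y is the line along which they close (so a half turn about z gives the same grasp; the last joint's range is limited). The gripper opens to 85 mm and grips with 20 to 120 N. Pads are 22 mm wide; open, the fingers measure 114 mm over their backs; the gripper's body (76 mm by 85 mm) begins 54 mm behind the grasp point. The pads swing forward as they close: fully open they stand 13 mm farther back than shut.
Start: joints at [-0.085, 0.351, 1.652, -0, 1.139, -0.085], TCP at [0.55, 0, 0.213] pointing down, gripper open.
Joint ranges: [-2.75, 2.75], [-0.79, 2.1], [0.01, 2.65], [-1.57, 4.71], [0.07, 3.14], [-2.87, 2.87]. Speed limits (rad/s): [2.22, 2.22, 2.79, 3.14, 3.14, 3.14].

## Interface

Orientations are given as a unit quaternion [x, y, z, w].
In Python, from cell import r, optics gives the robot as it stands. The module is installed in compiled form; this text tells all that it offers. Calls block until the motion is done:
- r.move_to(position, orientation): joint-space move of the TCP to a pose.
- r.move_linear(position, rot=None, vel=0.15): straight line of the TCP; rot=None keeps the orientation; vel is the mean speed in m/s.
- r.set_joints(angles): joint-space move.
- r.set_gripper(opening, squeeze=None): opening from 0.0 (shut) to 1.0 (fully open); squeeze is the grip in N (None keeps the last); returns when the fingers have stopped.
- r.sleep(seconds).
- r.inverse_kinematics(position, orientation): joint angles nearest the present ones, or None.
- optics.get_image(name): name is "scene" or "side" or "wrist"; returns a dict with "pixels" (420x560x3 uint8, red, green, blue), "depth" (420x560 float32, m along the optical axis (not along the pixel's ray), 0 where there is no reading), "fx", "fy", "cx", "cy" (pixels), "camera_from_world" (4x4, takes a point from world to camera coordinates); the wrist camera has in their place "mount" (4x4, takes a point from camera to tool coordinates, whose origin is the TCP and whose axes are the flange's). Camera axes: x right, y down, z forward; pixel columns grow to the right and rows downward; lengths in m; the calibration is good to about 2 mm. A picture is of the moment at which its call begins: read the wrist's pose just before it.
A pose or a line that the arm cannot do raises r.PlanningError and nothing moves.
- r.hand_in(): hands the job in; it is judged then, once.
Readings, each from a call of its own:
- r.current_t(): time.
- r.current_q(): joint angles.
- r.current_qvel(): joint speeds.
- r.current_effort(): joint torques, N m.
- r.current_tool_pos(): TCP position.
- r.current_ee_rot(): TCP orientation.
- r.current_contact_force(): force on the tool from outside, world axes, zero at the start.
- r.current_torque(): the same for the moment, N m.
- r.current_opening(): opening from 0.0 (shut) to 1.0 (fully open).
- r.current_finger_force(): force on a finger pad.
Only numpy, scipy, OpenCV 4.12 (cv2) and the standard library are available. Lean on these libraries where they do the work, as an engineer would, in place of code of your own. Each camera call takes 0.05 s, during which the arm holds its last target. There are 200 camera calls.

## Task

One of the three sealed tins in the draining caddy still has my two steel ice balls in it. Work along from left to right: lift each tin out, shake it briskly to and fro a few times and put it back upright in its own pocket before taking the next. Then take the one that rattles and finish holding it upright and still just above the middle of the glass bowl, not touching the bowl, so that I can open it there; do not let go of it, leave the two silent tins standing in their pockets, and do not push the bowl or the things round the sink about.

Things in the scene. Friction and masses are not known exactly. Their poses are not given: they have to be found in the camera images.
- tin_a: one of three outwardly identical sealed square tins, 60 x 60 x 88 mm, sage-green body, steel lid over the top 18 mm (take it by the green body, 45 to 70 mm above its foot). Origin: centre of the underside; z up, x and y square to its sides, at the start along the caddy's within 0.03 rad. Places are shuffled. 0.1 to 0.5 kg whatever it holds, so weight does not tell
- tin_b: as tin_a. One of the three (not said which) holds two loose 25 mm steel ice balls, 64 g each, on an inner floor 6 mm up, 52 mm square. Each brisk stroke knocks them 27 mm across to the wall on its leading side, where they stay: between the ends of opposite strokes the moment at the wrist shifts by about 0.04 to 0.07 N m about the level axis across the stroke
- tin_c: as tin_a. In the two tins without the loose balls nothing moves: the moment at the wrist is the same, within about 0.02 N m, at both ends of a stroke. (In the rules, tin_a_inside and so on is a tin's inner floor, on which only loose balls can press.)
- caddy: pale grey draining caddy, fixed on the sink floor, 92 (x) x 352 (y, with its pull lugs) x 36 mm; three square pockets 100 mm apart along its y, each 68 x 68 mm and 26 mm deep (4 mm play on every side of a tin). Origin: centre of its underside on the sink floor (z = 0); y points to the left pocket, x away from the robot
- pocket_left (a point): centre of the floor of the left pocket of the caddy (seen from the robot); a seated tin's origin lies here, 10 mm above the sink floor; axes as the caddy's
- pocket_middle (a point): centre of the floor of the middle pocket of the caddy (seen from the robot); a seated tin's origin lies here, 10 mm above the sink floor; axes as the caddy's
- pocket_right (a point): centre of the floor of the right pocket of the caddy (seen from the robot); a seated tin's origin lies here, 10 mm above the sink floor; axes as the caddy's
- bowl: clear glass bowl, loose, 117 mm wide at the rim, 50 mm high, standing on the sink floor between the caddy and the robot. Origin: centre of its underside. The sink is a steel basin about 390 (x) by 485 (y) mm, walls 180 mm high; tap and soap stand behind it
- salt: steel and glass salt shaker, 44 mm wide, 89 mm high: a bystander on the edge of the sink, leave it alone. Origin at the centre of its underside
- pepper: like the salt shaker: a bystander on the edge of the sink, leave it alone. Origin at the centre of its underside
- spoon_rest: small blue and white dish, 38 x 68 x 16 mm: a bystander on the edge of the sink, leave it alone. Origin at the centre of its underside

How it is judged:
On the way, in this order (a step that is already met when the one before it is completed fails the run):
1. the tin from the left pocket, out of the caddy with the other two seated, is swung briskly (stroke 1 of its to-and-fro shake) (((height (world z) of tin_a above 0.042 m and (linear speed of tin_a above 0.25 m/s or angular speed of tin_a above 1.5 rad/s)) or (height (world z) of tin_b above 0.042 m and (linear speed of tin_b above 0.25 m/s or angular speed of tin_b above 1.5 rad/s)) or (height (world z) of tin_c above 0.042 m and (linear speed of tin_c above 0.25 m/s or angular speed of tin_c above 1.5 rad/s))) and distance between any of tin_a, tin_b, tin_c and pocket_middle below 0.012 m and distance between any of tin_a, tin_b, tin_c and pocket_right below 0.012 m).
2. the tin from the left pocket, out of the caddy with the other two seated, turns back (comes to a momentary stop) (((height (world z) of tin_a above 0.042 m and linear speed of tin_a below 0.1 m/s and angular speed of tin_a below 0.6 rad/s) or (height (world z) of tin_b above 0.042 m and linear speed of tin_b below 0.1 m/s and angular speed of tin_b below 0.6 rad/s) or (height (world z) of tin_c above 0.042 m and linear speed of tin_c below 0.1 m/s and angular speed of tin_c below 0.6 rad/s)) and distance between any of tin_a, tin_b, tin_c and pocket_middle below 0.012 m and distance between any of tin_a, tin_b, tin_c and pocket_right below 0.012 m).
3. the tin from the left pocket, out of the caddy with the other two seated, is swung briskly (stroke 2 of its to-and-fro shake) (all of step 1).
4. the tin from the middle pocket, out of the caddy with the other two seated, is swung briskly (stroke 1 of its to-and-fro shake) (((height (world z) of tin_a above 0.042 m and (linear speed of tin_a above 0.25 m/s or angular speed of tin_a above 1.5 rad/s)) or (height (world z) of tin_b above 0.042 m and (linear speed of tin_b above 0.25 m/s or angular speed of tin_b above 1.5 rad/s)) or (height (world z) of tin_c above 0.042 m and (linear speed of tin_c above 0.25 m/s or angular speed of tin_c above 1.5 rad/s))) and distance between any of tin_a, tin_b, tin_c and pocket_left below 0.012 m and distance between any of tin_a, tin_b, tin_c and pocket_right below 0.012 m).
5. the tin from the middle pocket, out of the caddy with the other two seated, turns back (comes to a momentary stop) (((height (world z) of tin_a above 0.042 m and linear speed of tin_a below 0.1 m/s and angular speed of tin_a below 0.6 rad/s) or (height (world z) of tin_b above 0.042 m and linear speed of tin_b below 0.1 m/s and angular speed of tin_b below 0.6 rad/s) or (height (world z) of tin_c above 0.042 m and linear speed of tin_c below 0.1 m/s and angular speed of tin_c below 0.6 rad/s)) and distance between any of tin_a, tin_b, tin_c and pocket_left below 0.012 m and distance between any of tin_a, tin_b, tin_c and pocket_right below 0.012 m).
6. the tin from the middle pocket, out of the caddy with the other two seated, is swung briskly (stroke 2 of its to-and-fro shake) (all of step 4).
7. the tin from the right pocket, out of the caddy with the other two seated, is swung briskly (stroke 1 of its to-and-fro shake) (((height (world z) of tin_a above 0.042 m and (linear speed of tin_a above 0.25 m/s or angular speed of tin_a above 1.5 rad/s)) or (height (world z) of tin_b above 0.042 m and (linear speed of tin_b above 0.25 m/s or angular speed of tin_b above 1.5 rad/s)) or (height (world z) of tin_c above 0.042 m and (linear speed of tin_c above 0.25 m/s or angular speed of tin_c above 1.5 rad/s))) and distance between any of tin_a, tin_b, tin_c and pocket_left below 0.012 m and distance between any of tin_a, tin_b, tin_c and pocket_middle below 0.012 m).
8. the tin from the right pocket, out of the caddy with the other two seated, turns back (comes to a momentary stop) (((height (world z) of tin_a above 0.042 m and linear speed of tin_a below 0.1 m/s and angular speed of tin_a below 0.6 rad/s) or (height (world z) of tin_b above 0.042 m and linear speed of tin_b below 0.1 m/s and angular speed of tin_b below 0.6 rad/s) or (height (world z) of tin_c above 0.042 m and linear speed of tin_c below 0.1 m/s and angular speed of tin_c below 0.6 rad/s)) and distance between any of tin_a, tin_b, tin_c and pocket_left below 0.012 m and distance between any of tin_a, tin_b, tin_c and pocket_middle below 0.012 m).
9. the tin from the right pocket, out of the caddy with the other two seated, is swung briskly (stroke 2 of its to-and-fro shake) (all of step 7).
At the end, for the whole second after the job is handed in: The rattling tin is gripped, upright (0.2 rad), still, within 40 mm of the bowl axis, underside 65 to 200 mm up, off the bowl; the other two are seated (12 mm); bowl moved under 20 mm. Each shaken in order, two strokes over 0.25 m/s or 1.5 rad/s, a stop between, underside above 42 mm (((height (world z) of tin_a between 0.065 and 0.2 m and horizontal distance between tin_a and bowl below 0.04 m and angle between tin_a's own z axis and vertical below 0.2 rad and contact force between the fingers and tin_a above 1 N and contact force between tin_a_inside and anything else above 0.3 N and contact force between tin_a and bowl below 0.1 N and linear speed of tin_a below 0.05 m/s and (distance between tin_b and pocket_left below 0.012 m or distance between tin_b and pocket_middle below 0.012 m or distance between tin_b and pocket_right below 0.012 m) and (distance between tin_c and pocket_left below 0.012 m or distance between tin_c and pocket_middle below 0.012 m or distance between tin_c and pocket_right below 0.012 m)) or (height (world z) of tin_b between 0.065 and 0.2 m and horizontal distance between tin_b and bowl below 0.04 m and angle between tin_b's own z axis and vertical below 0.2 rad and contact force between the fingers and tin_b above 1 N and contact force between tin_b_inside and anything else above 0.3 N and contact force between tin_b and bowl below 0.1 N and linear speed of tin_b below 0.05 m/s and (distance between tin_a and pocket_left below 0.012 m or distance between tin_a and pocket_middle below 0.012 m or distance between tin_a and pocket_right below 0.012 m) and (distance between tin_c and pocket_left below 0.012 m or distance between tin_c and pocket_middle below 0.012 m or distance between tin_c and pocket_right below 0.012 m)) or (height (world z) of tin_c between 0.065 and 0.2 m and horizontal distance between tin_c and bowl below 0.04 m and angle between tin_c's own z axis and vertical below 0.2 rad and contact force between the fingers and tin_c above 1 N and contact force between tin_c_inside and anything else above 0.3 N and contact force between tin_c and bowl below 0.1 N and linear speed of tin_c below 0.05 m/s and (distance between tin_a and pocket_left below 0.012 m or distance between tin_a and pocket_middle below 0.012 m or distance between tin_a and pocket_right below 0.012 m) and (distance between tin_b and pocket_left below 0.012 m or distance between tin_b and pocket_middle below 0.012 m or distance between tin_b and pocket_right below 0.012 m))) and distance of bowl from where it was at the start of the episode below 0.02 m and angle between bowl's own z axis and vertical below 0.1 rad); the arm keeps its last pose, push and grip.
It fails at once if a bystander (shaker or spoon rest) is pushed more than 20 mm (distance of any of salt, pepper, spoon_rest from where it was at the start of the episode above 0.02 m).
It fails at once if the bowl is pushed more than 25 mm or tipped (distance of bowl from where it was at the start of the episode above 0.025 m or angle between bowl's own z axis and vertical above 0.3 rad).
It fails at once if a tin is let drop: it leaves its pocket and moves fast with no finger on it ((height (world z) of tin_a above 0.042 m and linear speed of tin_a above 0.3 m/s and contact force between the fingers and tin_a below 0.05 N) or (height (world z) of tin_b above 0.042 m and linear speed of tin_b above 0.3 m/s and contact force between the fingers and tin_b below 0.05 N) or (height (world z) of tin_c above 0.042 m and linear speed of tin_c above 0.3 m/s and contact force between the fingers and tin_c below 0.05 N)).
It also fails if it takes over 72 s, if anything falls off the work surface, if the arm or the gripper's body presses on something with over 40 N, if the wrist force passes 120 N, or if a joint passes its speed limit or range.

## Working session

There is one attempt and no reset: what is moved stays moved. The work goes in short steps, each a Python script; the robot and the scene stay as the last script left them, time stands still between calls to the robot, and variables do not carry over. Pictures are saved under pics/ and viewed, at most 10 in all, crops included, and the job is handed in when it is done.

```bash
mkdir -p pics; python3 - <<'E'
from cell import r, optics
import cv2, numpy as np, pickle
print(r.current_t(), r.finger_overhang, r.current_tool_pos(), r.current_ee_rot(), r.current_contact_force(), r.current_torque())
for n in ("scene","side","wrist"):
    d=optics.get_image(n); pickle.dump(d,open(f"pics/{n}0.pkl","wb"))
    cv2.imwrite(f"pics/{n}0.png",d["pixels"][:,:,::-1])
    print(n,d["fx"],d["fy"],d["cx"],d["cy"],np.round(np.array(d.get("camera_from_world",d.get("mount"))),3).tolist())
a=cv2.imread("pics/scene0.png");b=cv2.imread("pics/wrist0.png")
E
```

```text
0.0 0.022 [5.49649233e-01 5.06502800e-05 2.12838925e-01] [ 7.07115657e-01  7.07097663e-01 -3.84493430e-04 -4.41020359e-04] [-0.0793367   0.15914907 -0.0051697 ] [ 0.054053    0.02386117 -0.06201329]
scene 508.9174308848953 508.9174308848953 284.89892643154786 208.02789346772212 [[-0.883, -0.47, 0.007, 0.522], [-0.24, 0.437, -0.867, 0.269], [0.405, -0.767, -0.498, 0.886], [0.0, 0.0, 0.0, 1.0]]
side 420.84611761053515 420.84611761053515 271.7868555714244 214.55487942042765 [[-0.882, -0.471, -0.01, 0.561], [-0.264, 0.51, -0.819, 0.278], [0.39, -0.72, -0.574, 0.659], [0.0, 0.0, 0.0, 1.0]]
wrist 346.3953346645133 346.3953346645133 283.34801262272634 204.52242805670974 [[-0.0, -0.948, -0.318, 0.081], [1.0, 0.0, -0.001, 0.001], [0.001, -0.318, 0.948, -0.16], [0.0, 0.0, 0.0, 1.0]]
```

View pics/scene0.png

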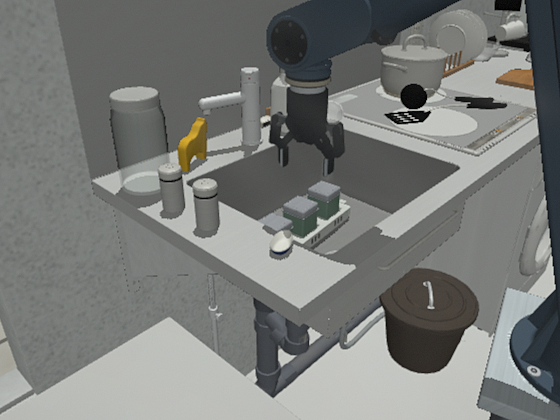

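View pics/wrist0.png

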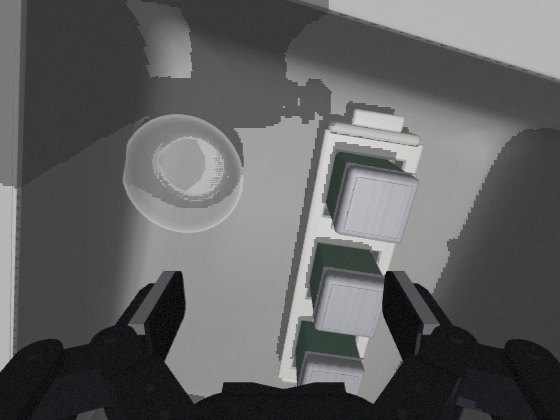

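View pics/side0.png

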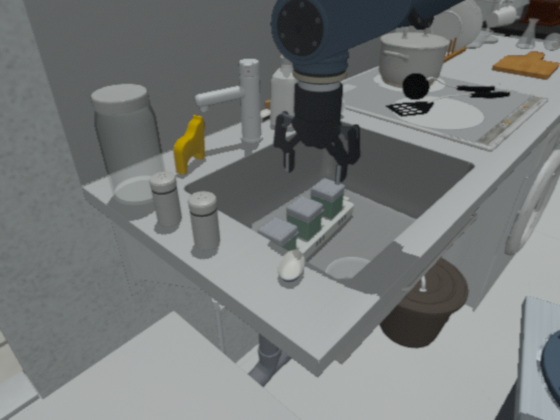

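Wrist view (image up = world +y): three tins in the caddy with lids near (378,205), (350,303) and (332,375, partly hidden), and the bowl near (183,172). The scene and side views show the shakers and the spoon rest on the sink's left rim and the tap behind. Next I'll localise by depth and height bands.

```bash
cat > h.py <<'E'
import numpy as np, cv2
from scipy.spatial.transform import Rotation as R
def cloud(d, pose=None):
    """world points (HxWx3); pose=(pos,quat) of the TCP for the wrist camera"""
    v,u=np.mgrid[:420,:560]; z=d["depth"].astype(float)
    P=np.stack([(u-d["cx"])/d["fx"]*z,(v-d["cy"])/d["fy"]*z,z],-1)
    if pose is None: T=np.linalg.inv(d["camera_from_world"])
    else:
        W=np.eye(4);W[:3,:3]=R.from_quat(pose[1]).as_matrix();W[:3,3]=pose[0];T=W@np.array(d["mount"])
    X=P@T[:3,:3].T+T[:3,3]; X[z<=0]=np.nan
    return X,T
def ray(d,T,uv,h):
    c=T[:3,:3]@np.array([(uv[0]-d["cx"])/d["fx"],(uv[1]-d["cy"])/d["fy"],1]); return T[:3,3]+c*(h-T[2,3])/c[2]
def rects(X,lo,hi,amin,shape=None):
    m=((X[...,2]>lo)&(X[...,2]<hi)).astype(np.uint8)
    n,l,s,c=cv2.connectedComponentsWithStats(m); out=[]
    for i in range(1,n):
        if s[i,4]<amin: continue
        p=X[l==i][:,:2].astype(np.float32); out.append((s[i].tolist(),cv2.minAreaRect(p*1000)))
    return out
E
python3 - <<'E'
from h import *; import pickle
d=pickle.load(open("pics/wrist0.pkl","rb"))
X,T=cloud(d,([.54965,5e-5,.21284],[.7071157,.7070977,-.000384,-.000441]))
print("lid");[print(q) for q in rects(X,.092,.104,300)]
print("rim");[print(q) for q in rects(X,.031,.042,200)]
print("bowl band");[print(q) for q in rects(X[:260,:260],.02,.06,50)]
print("bowl rays",[ray(d,T,p,.05).round(3) for p in((124,175),(243,172),(183,113),(186,232))])
print("floor z",np.nanmedian(X[300:340,215:260,2]))
for n in("scene","side"):
    Y,_=cloud(pickle.load(open(f"pics/{n}0.pkl","rb")))
    print(n,"lid");[print(q) for q in rects(Y,.092,.104,100)]
    z=Y[...,2][np.isfinite(Y[...,2])&(Y[...,0]>.2)&(Y[...,0]<1)&(np.abs(Y[...,1])<.4)]; h,e=np.histogram(z,np.arange(-.05,.4,.01));print([(round(e[i],2),int(h[i])) for i in np.argsort(-h)[:6]])
    m=(abs(Y[...,2]-.182)<.012)|(abs(Y[...,2]-e[np.argmax(h)])<.0)
    for q in rects(Y,.19,.32,150): print("tall",q)
E
```

```text
lid
([74, 0, 49, 347, 2772], ((389.30975341796875, -8.86981201171875), (312.34857177734375, 6.667789459228516), 74.03375244140625))
([172, 0, 388, 116, 1278], ((618.8069458007812, 101.025146484375), (1.2188711166381836, 306.1059265136719), 75.02416229248047))
([335, 167, 84, 76, 4736], ((628.7819213867188, -14.35811996459961), (60.556236267089844, 60.44071578979492), 79.83531951904297))
([487, 214, 73, 134, 1607], ((769.4570922851562, -90.17008972167969), (141.58705139160156, 4.578004837036133), 75.41827392578125))
([314, 274, 70, 64, 3452], ((613.094482421875, -113.692138671875), (60.60761642456055, 59.96113586425781), 80.88508605957031))
([301, 361, 64, 35, 1250], ((600.5031127929688, -197.29183959960938), (32.5682258605957, 60.35761642456055), 78.5477523803711))
rim
([133, 17, 409, 307, 4075], ((589.2752685546875, -13.8336181640625), (226.99559020996094, 381.0668029785156), 74.79266357421875))
([278, 109, 145, 278, 8596], ((615.1651000976562, -109.04319763183594), (341.1885986328125, 98.08287048339844), 81.03620910644531))
([133, 123, 103, 100, 1576], ((452.34844970703125, 0.53932
[... 3792 characters left out ...]
5361328125), 75.11299896240234))
tall ([492, 51, 68, 26, 1019], ((230.69883728027344, -1177.1558837890625), (303.25421142578125, 176.236083984375), 78.24278259277344))
tall ([0, 55, 298, 167, 20068], ((815.204345703125, -39.795867919921875), (737.5215454101562, 256.2230224609375), 74.8318099975586))
tall ([273, 128, 87, 57, 1523], ((550.7424926757812, 1.6045036315917969), (36.71273422241211, 147.70814514160156), 89.57080078125))
tall ([188, 191, 32, 55, 1408], ((661.4535522460938, 175.67445373535156), (41.478614807128906, 42.40256118774414), 85.31859588623047))
tall ([277, 250, 28, 31, 202], ((510.41632080078125, 172.14865112304688), (37.38082504272461, 66.95413208007812), 16.3232479095459))
```

```bash
cat >> h.py <<'E'
YAW=-0.157
Q=(R.from_euler('z',YAW)*R.from_quat([.70710678,.70710678,0,0])).as_quat()
EX=np.array([np.cos(YAW),np.sin(YAW),0]); EY=np.array([-np.sin(YAW),np.cos(YAW),0])
TINS=np.array([[.629,-.0138],[.6133,-.1127],[.598,-.2115]])
BOWL=np.array([.455,.002]); ZG=.071; ZS=.190
def pick(r,i):
    p=TINS[i]; r.move_to([*p,.19],Q); r.move_linear([*p,ZG],vel=.15); r.set_gripper(0.0,60)
    print("opening",r.current_opening(),"ff",r.current_finger_force(),"tcp",np.round(r.current_tool_pos(),4),"t",r.current_t())
    r.move_linear([*p,ZS],vel=.12)
def shake(r,i,n=4):
    a=np.array([*TINS[i],ZS]); b=a-.10*EX; M=[]
    for k in range(n):
        r.move_linear(b if k%2==0 else a,vel=.35); r.sleep(.5); m=[]
        for _ in range(6): m.append(r.current_torque()); r.sleep(.03)
        m=np.mean(m,0); M.append(m@EY); print("end",k,"m_x",round(m@EX,4),"m_y",round(M[-1],4),np.round(r.current_contact_force(),2))
    print("SHIFT",np.round(np.diff(M),4),"opening",r.current_opening())
def put(r,i):
    p=TINS[i]; r.move_linear([*p,ZG+.03],vel=.15); r.move_linear([*p,ZG+.0005],vel=.06)
    print("force",np.round(r.current_contact_force(),1)); r.set_gripper(1.0); r.move_linear([*p,.19],vel=.2); print("t",r.current_t())
E
python3 - <<'E'
from cell import r,optics; from h import *
pick(r,0); print(r.current_contact_force(),r.current_torque()); shake(r,0); put(r,0)
p=(r.current_tool_pos(),r.current_ee_rot()); d=optics.get_image("wrist"); cv2.imwrite("pics/w1.png",d["pixels"][:,:,::-1])
X,T=cloud(d,p); [print(q) for q in rects(X,.088,.106,800)]
E
```

```text
opening 0.6678307838766832 ff 61.705131847411394 tcp [ 0.6293 -0.0138  0.0725] t 1.9167
[ 0.67130431  0.84898271 -2.01912432] [-0.01688091 -0.04304565  0.05148223]
end 0 m_x -0.0049 m_y 0.0095 [ 0.68 -0.08 -2.52]
end 1 m_x -0.0127 m_y -0.0031 [-0.35  0.1  -2.71]
end 2 m_x -0.0127 m_y 0.0079 [ 0.04 -0.04 -1.86]
end 3 m_x 0.0077 m_y 0.0056 [-0.   -0.05 -2.18]
SHIFT [-0.0127  0.011  -0.0023] opening 0.6680201979971194
force [-6.2 -0.1 11.9]
t 10.1167
([0, 9, 530, 318, 6475], ((667.7391967773438, 58.45967102050781), (168.70263671875, 410.9670715332031), 45.38554763793945))
([246, 159, 81, 77, 5908], ((630.444091796875, -14.151412963867188), (60.56985092163086, 61.03795623779297), 80.31133270263672))
([249, 276, 72, 65, 4420], ((614.0736694335938, -113.84234619140625), (60.69068145751953, 61.12040328979492), 80.43258666992188))
([253, 369, 65, 20, 980], ((602.789794921875, -188.70066833496094), (14.002041816711426, 60.563018798828125), 80.51294708251953))
```

Left tin is silent (|shift| ≤ 0.013 N m) and seated again; lid at (0.630, -0.014). I'll do the middle tin next.

```bash
python3 - <<'E'
from cell import r,optics; from h import *
pick(r,1); shake(r,1); put(r,1)
p=(r.current_tool_pos(),r.current_ee_rot()); d=optics.get_image("wrist"); cv2.imwrite("pics/w2.png",d["pixels"][:,:,::-1])
X,T=cloud(d,p); [print(q) for q in rects(X,.088,.106,800)]
u=X[(X[...,2]>.09)&(X[...,2]<.106)&(abs(X[...,0]-.613)<.02)&(abs(X[...,1]+.113)<.02)]; print("lid z",np.median(u[:,2]))
E
```

```text
opening 0.6706640244513006 ff 61.66514039039612 tcp [ 0.6137 -0.1128  0.0725] t 11.9917
end 0 m_x 0.0106 m_y -0.0325 [-0.67 -0.08 -3.02]
end 1 m_x 0.033 m_y 0.0093 [ 0.67 -0.05 -3.23]
end 2 m_x -0.0003 m_y -0.013 [ 0.1  -0.31 -2.9 ]
end 3 m_x -0.0039 m_y 0.0326 [ 0.24 -0.26 -3.43]
SHIFT [ 0.0418 -0.0223  0.0456] opening 0.6627643733686274
force [-7.4  1.6 13.2]
t 20.1917
([438, 0, 107, 317, 4985], ((762.4066162109375, -117.13469696044922), (235.55482482910156, 3.859498977661133), 75.17697143554688))
([241, 10, 92, 97, 8466], ((630.3461303710938, -14.643363952636719), (61.23698425292969, 61.0753059387207), 80.31053161621094))
([246, 160, 81, 76, 5886], ((615.2550048828125, -113.11674499511719), (59.4618034362793, 61.12393569946289), 81.08318328857422))
([249, 276, 72, 65, 4397], ((598.7130737304688, -212.18072509765625), (61.3989372253418, 61.127906799316406), 80.44977569580078))
lid z 0.09743812967941101
```

Middle tin looks like the rattler: alternating shifts of +0.042, −0.022 and +0.046. The readings are noisy, so I'll shake the right tin longer and average over more samples.

```bash
sed -i 's/range(6)/range(20)/' h.py; python3 - <<'E'
from cell import r,optics; from h import *
TINS[2]=[.5985,-.2120]
pick(r,2); shake(r,2,6); put(r,2)
p=(r.current_tool_pos(),r.current_ee_rot()); d=optics.get_image("wrist")
X,T=cloud(d,p); [print(q) for q in rects(X,.088,.106,800)]
E
```

```text
opening 0.6696674594633611 ff 62.0091506967583 tcp [ 0.5988 -0.2122  0.0725] t 22.0667
end 0 m_x -0.01 m_y 0.0008 [ 0.53  0.58 -3.24]
end 1 m_x 0.0159 m_y 0.004 [-0.82 -0.31 -3.66]
end 2 m_x -0.0077 m_y 0.0039 [-0.57 -0.02 -3.66]
end 3 m_x 0.0061 m_y -0.0028 [-0.83 -0.45 -2.81]
end 4 m_x 0.0113 m_y 0.0101 [ 0.29  0.88 -3.85]
end 5 m_x -0.0026 m_y -0.0 [-0.7  -1.1  -3.45]
SHIFT [ 0.0031 -0.0001 -0.0067  0.0129 -0.0101] opening 0.6676007403059273
force [-7.8  3.2 15.7]
t 35.3333
([428, 0, 98, 303, 4447], ((737.6188354492188, -207.97732543945312), (222.6846160888672, 3.439502477645874), 74.89154815673828))
([239, 11, 92, 96, 8456], ((615.0172729492188, -114.15809631347656), (60.34846496582031, 61.06674575805664), 81.07840728759766))
([243, 160, 81, 76, 5890], ((598.228271484375, -212.00961303710938), (59.77775573730469, 61.2384147644043), 80.59056091308594))
([167, 364, 222, 35, 2534], ((566.1124877929688, -384.7947082519531), (5.1286702156066895, 209.0775604248047), 75.44403839111328))
```

Right tin is silent (≤ 0.013). I'll take the middle tin, confirm it with a longer-averaged shake, and carry it over the bowl above rim height.

```bash
python3 - <<'E'
from cell import r,optics; from h import *
pick(r,1); shake(r,1,4)
a=np.array([*TINS[1],.235]); r.move_linear(a,vel=.15); r.move_linear([*BOWL,.235],vel=.12); r.sleep(.5)
print(np.round(r.current_tool_pos(),4),r.current_finger_force(),r.current_opening(),r.current_t(),r.current_contact_force())
for n in("side","wrist"):
    p=(r.current_tool_pos(),r.current_ee_rot());d=optics.get_image(n); cv2.imwrite(f"pics/{n}3.png",d["pixels"][:,:,::-1])
    X,T=cloud(d,p if n=="wrist" else None); print(n);[print(q) for q in rects(X,.088,.106,100)]
E
python3 -c "
import cv2;cv2.imwrite('pics/both3.png',cv2.resize(cv2.hconcat([cv2.imread('pics/side3.png'),cv2.imread('pics/wrist3.png')]),(800,300)))"
```

```text
opening 0.670108124157907 ff 62.034605741500854 tcp [ 0.6141 -0.1129  0.0725] t 37.2
end 0 m_x -0.0027 m_y -0.0116 [ 0.41  0.26 -2.99]
end 1 m_x -0.0103 m_y 0.0115 [-0.46  1.04 -2.57]
end 2 m_x 0.002 m_y -0.0144 [ 0.19  0.78 -3.75]
end 3 m_x 0.0045 m_y 0.0133 [ 0.4  -0.49 -3.47]
SHIFT [ 0.0232 -0.0259  0.0277] opening 0.6656009155216274
[0.455 0.002 0.235] 68.44763061963022 0.663740568525041 47.4667 [ 1.50134542 -0.32079956 -1.97876996]
side
([217, 144, 117, 65, 756], ((733.9168090820312, -221.113037109375), (407.9671936035156, 23.283016204833984), 72.24250030517578))
([355, 153, 30, 17, 188], ((550.6918334960938, -377.7225036621094), (9.411233901977539, 91.0071792602539), 75.34564208984375))
([396, 171, 55, 22, 362], ((409.300048828125, -340.64178466796875), (8.556441307067871, 137.75177001953125), 75.88201141357422))
([311, 178, 32, 21, 421], ((598.74853515625, -208.4270477294922), (61.08888244628906, 58.93244934082031), 82.37399291992188))
([0, 212, 106, 54, 861], ((1011.7003784179688, 216.09620666503906), (213.2120819091797, 7.7098259925842285), 74.56743621826172))
([257, 217, 40, 27, 637], ((630.638916015625, -10.878532409667969), (63.04780578613281, 61.12628173828125), 81.00830078125))
wrist
([209, 2, 351, 259, 3308], ((499.483642578125, 82.22758483886719), (348.9185791015625, 162.86395263671875), 24.56414794921875))
([439, 136, 82, 68, 4743], ((629.5284423828125, -14.433723449707031), (60.86667251586914, 60.88671875), 80.3611068725586))
([550, 369, 10, 34, 200], ((720.2072143554688, -273.640625), (32.80868148803711, 4.8415727615356445), 76.9651870727539))
```

View pics/both3.png

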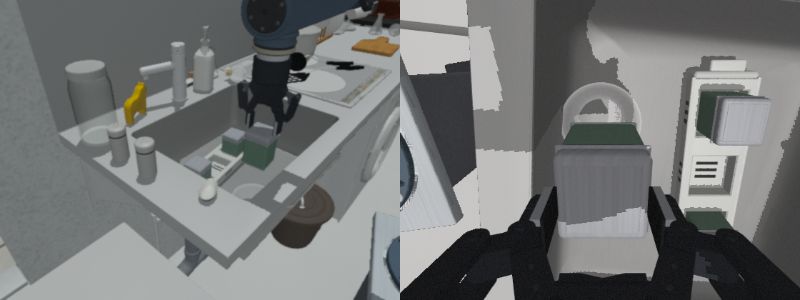

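The held tin is upright above the bowl at z ≈ 0.17, and the bowl, seen behind it at about (600,110), hasn't been touched. The left tin stands in its pocket at about (735,120), the middle pocket is empty and the right tin is seated. Only the middle tin gave a consistent alternating shift with the right sign, so I'm handing in.

```bash
python3 -c "
from cell import r
print(r.current_finger_force(), r.current_tool_pos()); print(r.hand_in())"
```

```text
68.44857921358198 [0.45500275 0.00199433 0.23501475]
the job is handed in; nothing more can be done
None
```

I handed the job in with the middle tin held upright and still above the bowl and the other two back in their pockets; the middle tin alone shifted with each stroke, by 0.022–0.046 N m, sometimes below your stated 0.04, against at most 0.013 for the silent two.

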